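# Lock the shelf bracket on its bench post with the linch pin

## Robot

A 6-joint arm with a two-finger parallel gripper is mounted at the origin on the work surface. World frame = base frame: x ahead of the robot, y to its left, z up, the work surface at z = 0. Lengths are in m, angles in rad, forces in N, time in s.
With the tool pointing down it reaches from about 0.25 to 0.725 m from the base axis. Payload 9.7 kg.
Tool frame: the origin (TCP) lies on the centre line of the jaws, within the pads' length; the fingertips stand 17 mm ahead of it and the grasp point (between the pads) lies 2 mm behind it; z points along the fingers, y is the direction in which the jaws open and shut (so a half turn about z gives the same grasp; the last joint's range is limited). The gripper opens to 85 mm and grips with 20 to 120 N. Pads are 22 mm wide; open, the fingers measure 114 mm over their backs; the gripper's body (76 mm by 85 mm) begins 54 mm behind the grasp point. The pads swing forward as they close: fully open they stand 13 mm farther back than shut.
Start: joints at [1.317, 0.087, 0.176, 1.66, 0, 1.571], TCP at [0.138, 0.532, 0.248] pointing down, gripper open.
Joint ranges: [-3.13, 3.13], [-0.85, 1.81], [-1.15, 1.24], [-2.2, 2.28], [-1.44, 1.52], [-3.14, 3.14]. Speed limits (rad/s): [2.22, 2.22, 2.57, 3.14, 3.14, 3.14].

## Interface

Orientations are given as a unit quaternion [x, y, z, w].
In Python, from plant import move_to, line_to, move_joints, gripper_to, dwell, ik, grab_frame, camera_params, IKError, close_job, cut_out, current_time_s, current_joint_positions, current_joint_velocities, current_joint_torque, current_eef_pos, current_orientation, current_wrist_force, current_ft_torque, current_opening gives the robot as it stands. The module is installed in compiled form; this text tells all that it offers. Calls block until the motion is done:
- move_to(position, orientation): joint-space move of the TCP to a pose.
- line_to(position, rotation=None, velocity=0.15, force_limit=None): straight line of the TCP; rotation=None keeps the orientation; velocity is the mean speed in m/s. With force_limit (N) it stops when the force on the tool has changed by that much, and returns True; else False.
- move_joints(angles): joint-space move.
- gripper_to(opening, grip_force=None): finger opening in m; grip_force is the grip in N (None keeps the last); returns when the fingers have stopped.
- dwell(seconds).
- ik(position, orientation): joint angles nearest the present ones, or None.
- grab_frame(name): name is "scene" or "top" or "wrist"; returns (picture, depth): 480x640x3 uint8, red, green, blue; 480x640 float32, m along the optical axis (not along the pixel's ray), 0 where there is no reading.
- camera_params(name): a dict with "mtx" (3x3 intrinsics, pixels), "k1" (the pictures are not rectified: a ray, as slopes to the right and down, at radius r is drawn at 1 + k1 r^2 times it, then the intrinsics apply), "world_to_cam" (4x4, takes a point from world to camera coordinates); the wrist camera has in their place "hand_eye" (4x4, takes a point from camera to tool coordinates, whose origin is the TCP and whose axes are the flange's). Camera axes: x right, y down, z forward; pixel columns grow to the right and rows downward; lengths in m; the calibration is good to about 2 mm. A picture is of the moment at which its call begins: read the wrist's pose just before it. camera_params takes no time and is no camera call.
A pose or a line that the arm cannot do raises IKError and nothing moves.
- close_job(): hands the job in, once; it reports no verdict.
Trained networks look in the newest picture that a camera, given by its name, has taken for a name from the list of things; names that differ only in an ending like _2 or _b are one class to them, and where a whole thing is asked for, a point or a joint stands for the part that bears it (a point fixed in the world has none). Each returns a list of dicts, best first, with "score" (0 to 1); they miss things now and then, are a little off and sometimes report something else, mostly with a low value. They report only what shows in the picture. A call takes as long as a camera call.
- cut_out(camera, thing): "region" (480x640 bool, what is visible of it) and "location" ([column, row] in pixels, amid what is visible of it).
Readings, each from a call of its own:
- current_time_s(): time.
- current_joint_positions(): joint angles.
- current_joint_velocities(): joint speeds.
- current_joint_torque(): joint torques, N m.
- current_eef_pos(): TCP position.
- current_orientation(): TCP orientation.
- current_wrist_force(): force on the tool from outside, world axes, zero at the start.
- current_ft_torque(): the same for the moment, N m.
- current_opening(): finger opening in m.
Only numpy, scipy, OpenCV 4.12 (cv2) and the standard library are available. Lean on these libraries where they do the work, as an engineer would, in place of code of your own. Each camera call takes 0.05 s, during which the arm holds its last target.

## Task

A shelf bracket has been slipped over the square steel post on the studio bench; lock it on with the linch pin lying beside it. Push the pin through the hole at the top of the post, head towards the robot and ring uppermost, until its head is home against the post, then flip the sprung ring over the top of the post and press it down until it snaps past the pin's end. Be gentle: the post is a little bent and set a little high or low, so feel where its hole really is, and never press on the post or the pin with more than about 50 N, and leave the other things on the bench alone.

Things in the scene. Friction and masses are not known exactly. Their poses are not given: they have to be found in the camera images.
- stand: Bench stand, bolted down: dark foot plate 120 x 120 x 8 mm, 42 mm square socket up to 46 mm, and clamped in it a bare steel square post 25 x 25 mm, top about 139 mm above the bench. Origin on the bench under the plate's middle; x is the way the pin goes through the post (away from the robot, within 0.4 rad of world x), z up. Only this foot is measured, not the post (see hole).
- hole (a point): The point 125 mm above the stand's origin: where the hole's middle should be. But the post is clamped up to 7 mm too high or low, and is bent, leaning up to 0.06 rad to the stand's +y or -y from a point 10 mm up (at the hole up to 7 mm aside): FEEL for it. Along x it is true. The post stands stiff. Round hole, 12 mm, 1 mm chamfers, along x through the 25 mm post, its middle always 14 mm below the post's top.
- shelf (a point): Middle of the shelf plate, 165 mm to the stand's -y, 85 mm above the bench: 150 x 150 mm with a 12 mm rim, a white tin on it reaching 143 mm. Its grey sleeve, 36 x 36 mm, covers the post from 60 to 114.5 mm above the bench and leaves the post's top 24.5 mm bare. These are for a true post: shelf and sleeve move with the post.
- pin: Loose steel linch pin, about 150 g, lying on the bench, ring up. Origin on the pin's axis at the shoulder (shank meets head), 9 mm above the bench; x along the shank to the tip, z up. Shank 10 mm thick, 39.5 mm long, its end slightly rounded. Head: block 36 mm long (x -36 to 0), 18 mm wide and high. Home, the shoulder bears on the post's near face and the tip stands 14.5 mm out of the far face.
- pin_grip (a point): Middle of the free rear part of the pin's head (25 mm behind the shoulder, on the axis), where it can be gripped across y clear of the ring: 20 mm long, 18 mm wide and high. When home, the head's flat underside lies 1.5 mm over the sleeve's top, which keeps the pin from rolling; let go, the head droops by up to 0.08 rad.
- pin_mid (a point): The point on the pin's axis 12.5 mm from the shoulder towards the tip: in the middle of the post when the pin is home. The pin slides freely in its hole (1 mm clearance all round), so a finger that drags on the ring can draw it back.
- ring (a joint): Angle of the ring about its pivot, rad. 0: flat round the shank, far side at the tip; positive: raised; starts at 0.85 to 1.3, leaning to the tip; limits -0.2 and 1.45. It stays where it is left (friction 0.025 N m). At about 0.12 its far side meets the shank's end; pressed with some 5 to 12 N it stretches over it, snaps at about 0 and falls to -0.2, held under the pin's end.
- ring_end (a point): Middle of the ring's far side, on the wire's centre. The ring: steel wire 5 mm thick, a circle of 48 mm between wire centres, pivoted in the head about the pin's y, 8 mm behind the shoulder; this point is 48 mm from the pivot. To close it press on the ring to both sides of this point (or one), 9 to 16 mm off in y: a finger right over it would meet the pin's end.
- bolt: Bystander: plain bolt with a square head and nut, 67 x 17 mm, lying down, no ring. Origin at its middle.
- tape: Bystander: roll of masking tape, 100 mm across, 24 mm high, lying flat. Origin under its middle.
- brush: Bystander: flat brush, 190 mm, lying down. Origin under its middle.
- gesso: Bystander: white plastic bottle, 64 mm across, 150 mm high. Origin under its middle.
- jar: Bystander: white cup for rinsing brushes, 76 mm across, 85 mm high. Origin under its middle.
- screwdriver: Bystander: screwdriver, 180 mm, black handle, lying down. Origin under its middle.
- paint_tin: Bystander: closed tin, 72 mm across, 75 mm high. Origin under its middle.

How it is judged:
On the way, in this order (a step that is already met when the one before it is completed fails the run):
1. The pin is through the post and home, its ring still raised (x of pin_mid in the frame of hole between -0.004 and 0.004 m and y of pin_mid in the frame of hole between -0.0085 and 0.0085 m and z of pin_mid in the frame of hole between -0.0095 and 0.0095 m and angle between the x axis of pin and the x axis of stand, either way round below 0.2 rad and value of joint ring above 0.2 rad), for 0.2 s.
2. The ring has been pressed down past the pin's end and has snapped under it (x of pin_mid in the frame of hole between -0.0125 and 0.004 m and y of pin_mid in the frame of hole between -0.0085 and 0.0085 m and z of pin_mid in the frame of hole between -0.0095 and 0.0095 m and angle between the x axis of pin and the x axis of stand, either way round below 0.2 rad and value of joint ring below -0.08 rad), for 0.2 s.
At the end, for the whole second after the job is handed in: The pin lies at rest through the post's hole, head towards the robot (pin_mid along the stand's x 12.5 mm short to 4 mm past the hole point, sideways within 8.5 mm, in height within 9.5 mm, axis within 0.2 rad of the stand's x); the ring is snapped under the pin's end (angle below -0.08 rad) (all of step 2 and linear speed of pin below 0.02 m/s); the robot touches nothing.
It fails at once if The linch pin is pressed against the stand with more than 50 N (contact force between pin and stand above 50 N).
It fails at once if The fingers or the arm press on the stand with more than 50 N (contact force between any of the fingers, the arm and stand above 50 N).
It fails at once if Another thing on the bench is shifted by more than 30 mm (distance of any of bolt, tape, brush, gesso, jar, screwdriver, paint_tin from where it was at the start of the episode above 0.03 m).
It also fails if it takes over 72 s, if anything falls off the work surface, if the arm or the gripper's body presses on something with over 40 N, if the wrist force passes 120 N, or if a joint passes its speed limit or range.

## Working session

There is one attempt and no reset: what is moved stays moved. The work goes in short steps, each a Python script; the robot and the scene stay as the last script left them, time stands still between calls to the robot, and variables do not carry over. Pictures are saved under pics/ and viewed, and the job is handed in when it is done.

```bash
mkdir -p pics; cat > h.py <<'E'
import numpy as np, cv2
from scipy.spatial.transform import Rotation as R
from plant import *
def save(n,im): cv2.imwrite('pics/'+n+'.png',im[:,:,::-1])
def undist(p,cp):
    K=cp['mtx'];k=cp['k1']
    p=np.atleast_2d(np.asarray(p,float))
    d=np.c_[(p[:,0]-K[0][2])/K[0][0],(p[:,1]-K[1][2])/K[1][1]]
    u=d.copy()
    for _ in range(20): u=d/(1+k*(u**2).sum(1,keepdims=True))
    return u
def to_world(p,depth,cp,T=None):
    u=undist(p,cp);d=np.atleast_1d(depth)
    c=np.c_[u*d[:,None],d,np.ones(len(d))]
    M=np.linalg.inv(cp['world_to_cam']) if T is None else T@np.array(cp['hand_eye'])
    return (c@M.T)[:,:3]
def tool():
    T=np.eye(4);T[:3,:3]=R.from_quat(current_orientation()).as_matrix();T[:3,3]=current_eef_pos();return T
def cloud(mask,depth,cp,T=None):
    v,u=np.nonzero(mask&(depth>0)); return to_world(np.c_[u,v],depth[v,u],cp,T),np.c_[u,v]
def proj(P,cp,T=None):
    P=np.atleast_2d(P);M=np.array(cp['world_to_cam']) if T is None else np.linalg.inv(T@np.array(cp['hand_eye']))
    c=(np.c_[P,np.ones(len(P))]@M.T)[:,:3];u=c[:,:2]/c[:,2:];u=u*(1+cp['k1']*(u**2).sum(1,keepdims=True))
    K=np.array(cp['mtx']);return u*[K[0,0],K[1,1]]+[K[0,2],K[1,2]]
def q(x,z): # quaternion from x and z axes
    z=np.array(z,float)/np.linalg.norm(z);y=np.cross(z,x);y/=np.linalg.norm(y);x=np.cross(y,z)
    return R.from_matrix(np.c_[x,y,z]).as_quat()
E
python3 - <<'E'
from h import *
for c in ['scene','top']:
    im,d=grab_frame(c);save(c+'0',im);np.save(c+'_d.npy',d);np.save(c+'_i.npy',im)
    cp=camera_params(c);print(c,np.round(cp['mtx'],1).tolist(),cp['k1'],np.round(cp['world_to_cam'],3).tolist())
    for t in ['stand','shelf','pin','bolt','tape','brush','gesso','jar','screwdriver','paint_tin']:
        for r in cut_out(c,t)[:2]:
            P,_=cloud(r['region'],d,cp)
            print(t,round(r['score'],2),np.round(r['location']),r['region'].sum(),np.round(np.median(P,0),3) if len(P) else '', np.round(P.min(0),3) if len(P) else '',np.round(P.max(0),3) if len(P) else '')
            np.save(f'm_{c}_{t}.npy',r['region']) if r is not None else 0
print(current_time_s(),current_orientation(),current_opening(), current_wrist_force())
cp=camera_params('wrist');print(cp)
im,d=grab_frame('wrist');save('wrist0',im)
E
```

```text
scene [[527.4, 0.0, 314.9], [0.0, 527.4, 244.1], [0.0, 0.0, 1.0]] 0.03389593928927119 [[-0.628, 0.778, -0.018, 0.358], [0.627, 0.492, -0.604, -0.284], [-0.461, -0.39, -0.797, 1.566], [0.0, 0.0, 0.0, 1.0]]
stand 0.72 [219. 218.] 5320 [ 0.645 -0.274  0.084] [ 0.508 -0.494 -0.005] [ 0.708 -0.108  0.149]
stand 0.52 [384. 282.] 83 [0.508 0.161 0.034] [ 0.48   0.134 -0.005] [0.518 0.195 0.058]
shelf 0.81 [219. 214.] 5316 [ 0.645 -0.279  0.084] [ 0.498 -0.501 -0.005] [ 0.708 -0.108  0.149]
pin 0.69 [388. 286.] 206 [0.507 0.172 0.015] [ 0.474  0.14  -0.005] [0.549 0.194 0.058]
pin 0.47 [220. 219.] 5581 [ 0.644 -0.271  0.083] [ 0.495 -0.503 -0.007] [ 0.708 -0.108  0.149]
bolt 0.54 [352. 245.] 173 [0.451 0.029 0.011] [ 0.41   0.008 -0.005] [0.492 0.042 0.021]
tape 0.86 [316. 366.] 990 [0.749 0.136 0.022] [ 0.683  0.084 -0.004] [0.795 0.183 0.03 ]
brush 0.57 [227. 305.] 1084 [ 0.778 -0.107  0.017] [ 0.701 -0.141 -0.005] [ 0.89  -0.087  0.026]
gesso 0.64 [440. 371.] 1334 [0.647 0.378 0.098] [ 0.571  0.345 -0.001] [0.662 0.405 0.154]
jar 0.59 [273. 145.] 841 [ 0.338 -0.348  0.058] [ 0.225 -0.467 
[... 1694 characters left out ...]
0.005] [0.788 0.313 0.081]
1.1 [ 1.26577726e-01  9.91956692e-01  3.64540764e-06 -9.58519547e-06] 0.08539250050295157 [-0.70033843  0.93985184 -1.30319854]
{'mtx': array([[367.82367491,   0.        , 315.12657953],
       [  0.        , 367.82367491, 234.70150475],
       [  0.        ,   0.        ,   1.        ]]), 'k1': -0.013301093591959783, 'hand_eye': array([[ 5.12110871e-05, -9.66038872e-01, -2.58396779e-01,
         6.54883656e-02],
       [ 9.99999945e-01,  1.34439055e-04, -3.04424340e-04,
         1.10002156e-03],
       [ 3.28824365e-04, -2.58396749e-01,  9.66038825e-01,
        -1.25069759e-01],
       [ 0.00000000e+00,  0.00000000e+00,  0.00000000e+00,
         1.00000000e+00]])}
```

View pics/scene0.png

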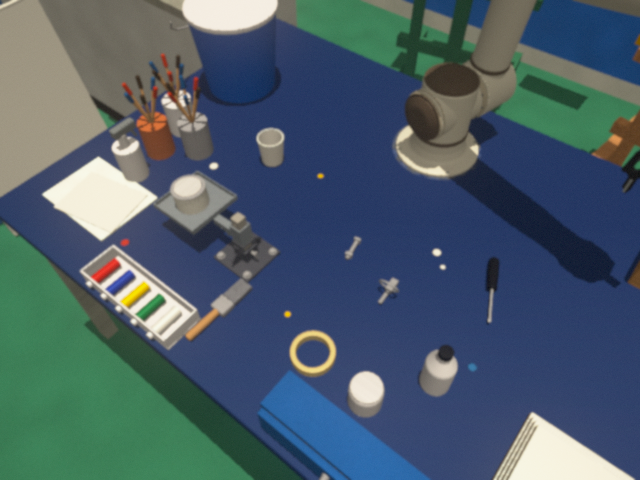

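View pics/top0.png

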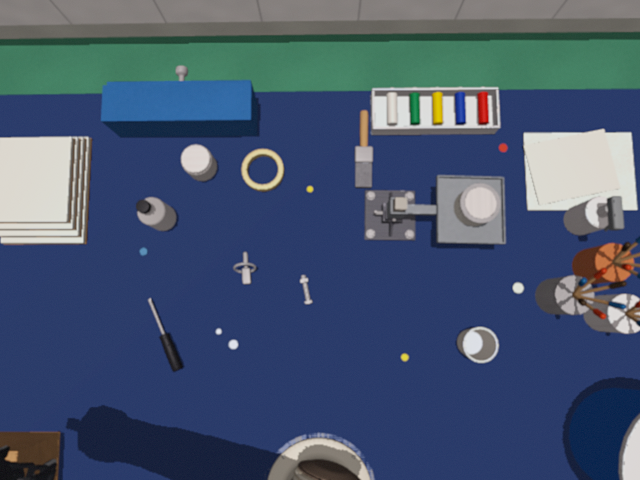

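View pics/wrist0.png

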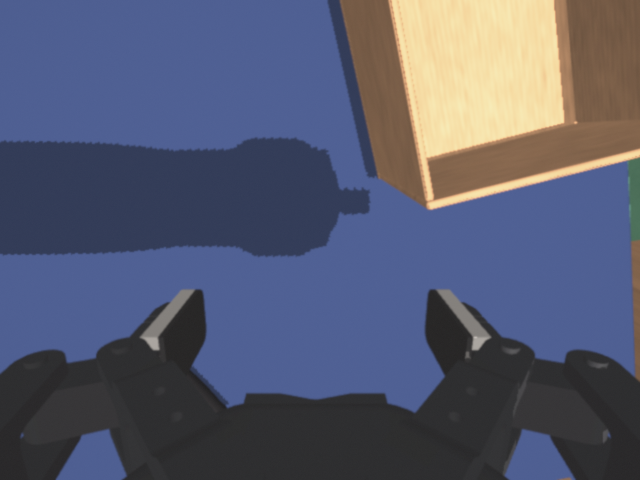

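The top view has the pin at about (246,267), pointing away from the robot. The stand's foot is at about (389,215), with the shelf to its right. Next I'll take close wrist views of the stand and then the pin.

```bash
python3 - <<'E'
from h import *
cp=camera_params('top')
# ray/plane
def rayz(p,z):
    a=to_world([p],[0.5],cp)[0];b=to_world([p],[1.5],cp)[0];t=(z-a[2])/(b[2]-a[2]);return a+t*(b-a)
s=rayz((389,215),0.008);print('stand',s, [rayz(p,0.008)[:2].round(3).tolist() for p in [(364,190),(415,190),(415,241),(364,241)]])
qd=q([-1,0,0],[0,0,-1]); qf=q([1,0,0],[0,0,-1])
for n,qq in (('back',qd),('fwd',qf)):
    for p in ([s[0],s[1],0.33],[s[0]-0.02,s[1],0.13],[0.505,0.17,0.02],[s[0]+.04,s[1],.14]):
        j=ik(p,qq);print(n,np.round(p,3),None if j is None else np.round(j,2))
E
```

```text
stand [ 0.63356941 -0.16960844  0.008     ] [[0.695, -0.111], [0.694, -0.233], [0.571, -0.23], [0.571, -0.109]]
back [ 0.634 -0.17   0.33 ] [-0.26  0.43  0.76  1.9   0.   -0.26]
back [ 0.614 -0.17   0.13 ] [-0.27  0.28  0.17  1.46  0.   -0.27]
back [0.505 0.17  0.02 ] [ 0.32  0.08 -0.27  1.22  0.    0.32]
back [ 0.674 -0.17   0.14 ] [-0.25  0.43  0.38  1.52  0.   -0.25]
fwd [ 0.634 -0.17   0.33 ] [-0.26  0.43  0.76  1.9   0.    2.88]
fwd [ 0.614 -0.17   0.13 ] [-0.27  0.28  0.17  1.46  0.    2.87]
fwd [0.505 0.17  0.02 ] [ 0.32  0.08 -0.27  1.22  0.   -2.82]
fwd [ 0.674 -0.17   0.14 ] [-0.25  0.43  0.38  1.52  0.    2.89]
```

```bash
cat >> h.py <<'E'
def cam_pose(target,dist,tilt,yaw=0.0):
    """TCP pose: wrist camera looks at target, tool tilted forward by tilt, camera on robot side"""
    f=np.array([np.cos(yaw),np.sin(yaw),0]);u=np.array([0,0,1.])
    z=np.sin(tilt)*f-np.cos(tilt)*u;x=-np.cos(tilt)*f-np.sin(tilt)*u;y=np.cross(z,x)
    Rm=np.c_[x,y,z];H=np.array(camera_params('wrist')['hand_eye'])
    cam=np.array(target)-dist*(Rm@H[:3,2]);return cam-Rm@H[:3,3],R.from_matrix(Rm).as_quat()
E
python3 - <<'E'
from h import *
p,qq=cam_pose([0.625,-0.17,0.12],0.27,0.6);print(p)
move_to(p,qq)
T=tool();im,d=grab_frame('wrist');save('w_st',im);np.savez('w_st.npz',T=T,d=d,im=im)
print(current_time_s())
p,qq=cam_pose([0.634,-0.17,0.05],0.42,0.0);print(p)
move_to(p,qq)
T=tool();im,d=grab_frame('wrist');save('w_st2',im);np.savez('w_st2.npz',T=T,d=d,im=im)
p,qq=cam_pose([0.505,0.17,0.015],0.25,0.0);print(p)
move_to(p,qq)
T=tool();im,d=grab_frame('wrist');save('w_pin',im)
m=cut_out('wrist','pin');print([(r['score'],r['location'],r['region'].sum()) for r in m])
np.savez('w_pin.npz',T=T,d=d,im=im,m=m[0]['region'] if m else 0)
print(current_time_s())
E
```

```text
[ 0.54481231 -0.17101783  0.22963219]
4.0583
[ 0.59101334 -0.17105642  0.33059441]
[0.50562546 0.16894571 0.13144541]
[(0.9, [318.4, 231.7], np.int64(3375))]
6.85
```

View pics/w_st.png

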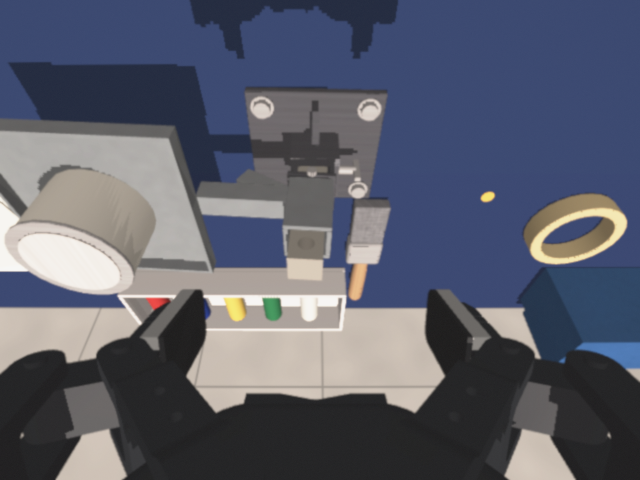

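View pics/w_st2.png

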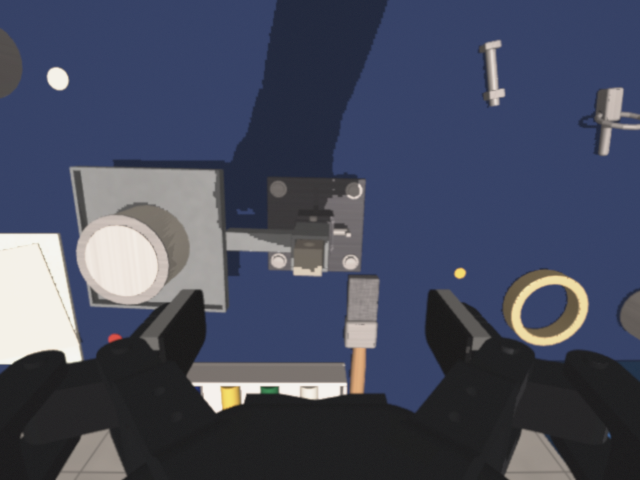

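View pics/w_pin.png

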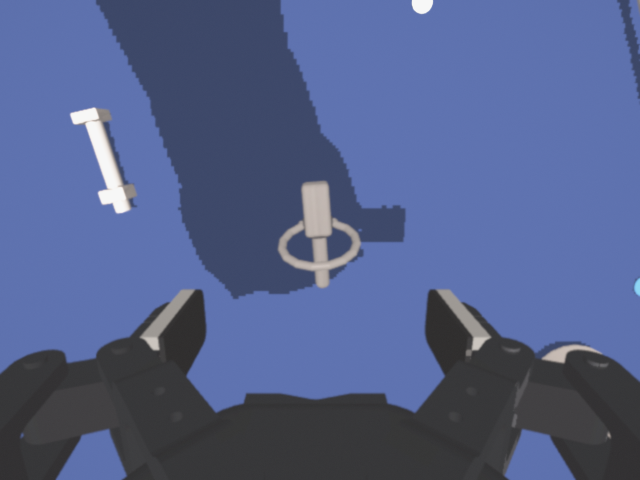

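The views show three things:
- **Stand:** the foot is about square to the world axes, with the shelf on the image's left (-y).
- **Hole:** it's visible on the post's near face at about (307,243) in w_st, with the top face at about (305,268).
- **Pin:** head at (316,208), tip at (322,283), and its ring raised and leaning towards the tip.

Next I'll measure these.

```bash
python3 - <<'E'
from h import *
cp=camera_params('wrist')
def ld(n): 
    f=np.load(n);return f['T'],f['d'],f['im'],f
T,d,im,f=ld('w_pin.npz')
P,uv=cloud(f['m'],d,cp,T)
print('pin z hist',np.histogram(P[:,2],bins=np.arange(-.01,.07,.004)))
h=P[(abs(P[:,2]-0.018)<0.003)]
# restrict to head rectangle
import cv2
hp=h[(h[:,0]<0.512)]
for it in range(3):
    r=cv2.minAreaRect((hp[:,:2]*1000).astype(np.float32));print(r)
    break
# pixels of head top: fit by image rays at z=.018
def rayz(p,z,T):
    a=to_world(p,np.full(len(p),0.1),cp,T);b=to_world(p,np.full(len(p),0.4),cp,T);t=(z-a[:,2])/(b[:,2]-a[:,2]);return a+t[:,None]*(b-a)
print('head corners',rayz(np.array([[303,183],[328,182],[331,234],[306,237]]),0.018,T).round(4))
print('shank end', rayz(np.array([[322,287],[316,283],[329,283]]),0.009,T).round(4))
b=P[P[:,2]>0.035]; print('ring top',b[b[:,2].argsort()[-40:]].mean(0).round(4),P[:,2].max())
T,d,im,f=ld('w_st.npz')
P,uv=cloud(np.ones_like(d,bool),d,cp,T)
def box(P,lo,hi): return P[((P>lo)&(P<hi)).all(1)]
top=box(P,[.59,-.21,.128],[.67,-.13,.155]);print('post top n',len(top),np.median(top,0),top.min(0),top.max(0))
E
python3 - <<'E'
import cv2,numpy as np
im=np.load('w_st.npz')['im'];cv2.imwrite('pics/w_st_crop.png',cv2.resize(im[170:290,250:370],None,fx=5,fy=5,interpolation=cv2.INTER_CUBIC)[:,:,::-1])
im=np.load('w_pin.npz')['im'];cv2.imwrite('pics/w_pin_crop.png',cv2.resize(im[170:300,260:380],None,fx=4,fy=4,interpolation=cv2.INTER_CUBIC)[:,:,::-1])
im=np.load('w_st2.npz')['im'];cv2.imwrite('pics/w_st2_crop.png',cv2.resize(im[170:290,255:375],None,fx=5,fy=5,interpolation=cv2.INTER_CUBIC)[:,:,::-1])
E
```

```text
pin z hist (array([   0,    1,   25,   18,   73,  607, 1357,  279,   73,   58,   59,
         66,   67,   94,  129,  237,  222,    0,    0]), array([-0.01 , -0.006, -0.002,  0.002,  0.006,  0.01 ,  0.014,  0.018,
        0.022,  0.026,  0.03 ,  0.034,  0.038,  0.042,  0.046,  0.05 ,
        0.054,  0.058,  0.062,  0.066]))
((492.1038513183594, 167.06698608398438), (39.978267669677734, 38.64686965942383), 29.342914581298828)
head corners [[0.4706 0.1617 0.018 ]
 [0.4699 0.1779 0.018 ]
 [0.5049 0.1802 0.018 ]
 [0.5069 0.1634 0.018 ]]
shank end [[0.5471 0.1745 0.009 ]
 [0.544  0.1702 0.009 ]
 [0.544  0.1796 0.009 ]]
ring top [0.514  0.1722 0.0564] 0.05708081864686257
post top n 1259 [ 0.62482524 -0.17639008  0.14404851] [ 0.62036994 -0.18930719  0.12803769] [ 0.64769178 -0.16375875  0.1461185 ]
```

View pics/w_st_crop.png

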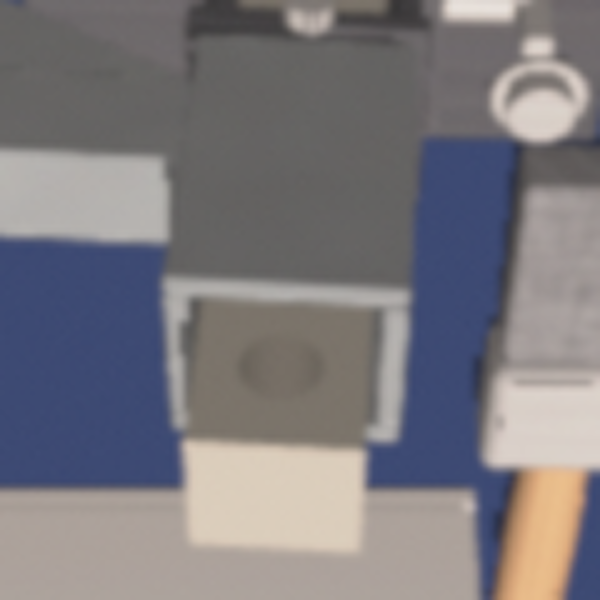

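View pics/w_st2_crop.png

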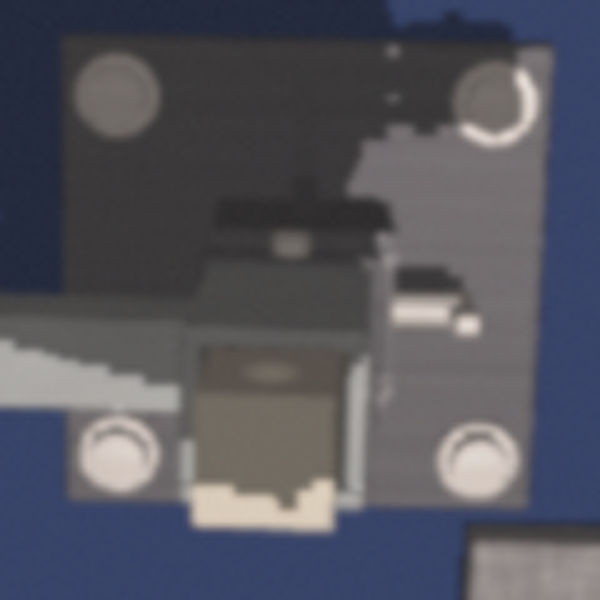

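View pics/w_pin_crop.png

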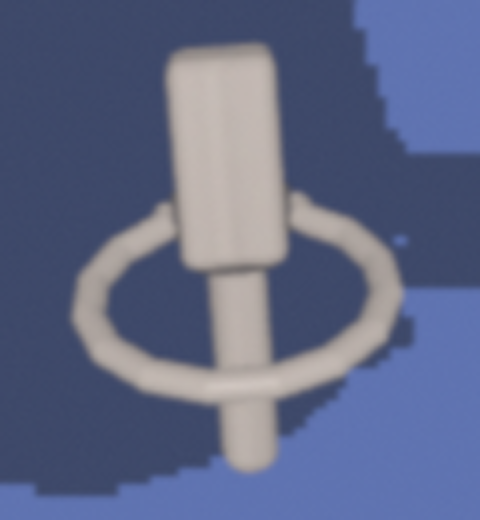

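```bash
python3 - <<'E'
from h import *
cp=camera_params('wrist')
def ld(n): 
    f=np.load(n);return f['T'],f['d'],f['im'],f
def rayp(p,ax,val,T):
    p=np.array(p,float);a=to_world(p,np.full(len(p),0.1),cp,T);b=to_world(p,np.full(len(p),0.4),cp,T);t=(val-a[:,ax])/(b[:,ax]-a[:,ax]);return a+t[:,None]*(b-a)
T,d,im,f=ld('w_st2.npz')
c=rayp([[267.4,177.4],[365.6,179.4],[360.4,271.4],[269,269.4]],2,.008,T);print('plate',c.round(4),c.mean(0).round(4))
e=[c[1]-c[0],c[2]-c[3],c[3]-c[0],c[2]-c[1]];print([(np.linalg.norm(v).round(4),np.degrees(np.arctan2(v[1],v[0])).round(1)) for v in e])
T,d,im,f=ld('w_st.npz')
cr=np.array([[168,275],[410,292],[188,438],[366,448],[190,545],[360,553],[280,367]])/5+[250,170]
for n,p in zip(['slvL','slvR','topnearL','topnearR','topfarL','topfarR','hole'],cr):
    ui,vi=np.round(p).astype(int);dd=d[vi-1:vi+2,ui-1:ui+2];print(n,to_world([p],[np.median(dd)],cp,T).round(4))
for xn in (.62,.6215):
    print(xn,rayp(cr,0,xn,T).round(4).tolist())
P,uv=cloud(np.ones_like(d,bool),d,cp,T)
B=P[((P>[.60,-.2,.125])&(P<[.66,-.155,.160])).all(1)]
t=B[B[:,0]>.6255];print('top face',len(t),np.median(t,0),t.min(0),t.max(0))
A=np.c_[t[:,:2],np.ones(len(t))];print(np.linalg.lstsq(A,t[:,2],rcond=None)[0])
n=B[(B[:,2]<.141)];A=np.c_[n[:,1:],np.ones(len(n))];print('near face',len(n),np.median(n,0),np.linalg.lstsq(A,n[:,0],rcond=None)[0])
E
```

```text
plate [[ 0.5739 -0.2277  0.008 ]
 [ 0.5763 -0.1088  0.008 ]
 [ 0.6948 -0.1114  0.008 ]
 [ 0.6921 -0.2296  0.008 ]] [ 0.6343 -0.1694  0.008 ]
[(np.float64(0.1189), np.float64(88.8)), (np.float64(0.1183), np.float64(88.7)), (np.float64(0.1182), np.float64(-0.9)), (np.float64(0.1185), np.float64(-1.2))]
slvL [[ 0.6162 -0.192   0.1189]]
slvR [[ 0.618  -0.1573  0.1206]]
topnearL [[ 0.6222 -0.1882  0.1437]]
topnearR [[ 8.160e-01 -1.584e-01  4.000e-04]]
topfarL [[ 0.8338 -0.2056  0.0195]]
topfarR [[ 0.8352 -0.16    0.0212]]
hole [[ 0.6298 -0.1761  0.1249]]
0.62 [[0.62, -0.1924, 0.1155], [0.62, -0.1571, 0.1188], [0.62, -0.188, 0.1453], [0.62, -0.1639, 0.147], [0.62, -0.1869, 0.1626], [0.62, -0.1649, 0.1639], [0.62, -0.1758, 0.1328]]
0.6215 [[0.6215, -0.1926, 0.1141], [0.6215, -0.157, 0.1174], [0.6215, -0.1882, 0.1442], [0.6215, -0.1639, 0.1458], [0.6215, -0.1871, 0.1616], [0.6215, -0.1649, 0.1629], [0.6215, -0.1758, 0.1316]]
top face 685 [ 0.63433842 -0.17650421  0.14451778] [ 0.62551387 -0.18930719  0.1250027 ] [ 0.64769178 -0.16438513  0.1461185 ]
[ 0.28523824  0.01777217 -0.03554112]
near face 580 [ 0.62206358 -0.17585884  0.13254703] [ 0.01641394 -0.25436207  0.65965244]
```

```bash
python3 - <<'E'
from h import *
yaw=0.06; f=np.array([np.cos(yaw),np.sin(yaw),0]);qg=q(-f,[0,0,-1])
sh=np.array([0.506,0.1718,0.009]); g=sh-0.026*f
gripper_to(0.045)
move_to([g[0],g[1],0.10],qg)
print(line_to([g[0],g[1],0.0205],velocity=0.08,force_limit=6), current_eef_pos(),current_wrist_force())
gripper_to(0.0,grip_force=80)
print('open',current_opening(),current_eef_pos(),current_wrist_force(),current_time_s())
im,d=grab_frame('wrist');save('w_grip',im)
E
```

```text
False [0.48040796 0.17035535 0.02107374] [0.15612349 0.0822796  0.02522052]
open 0.015832134187640855 [0.48040418 0.17035818 0.02126168] [-1.14211965 -0.40987337  5.34206598] 9.1167
```

View pics/w_grip.png

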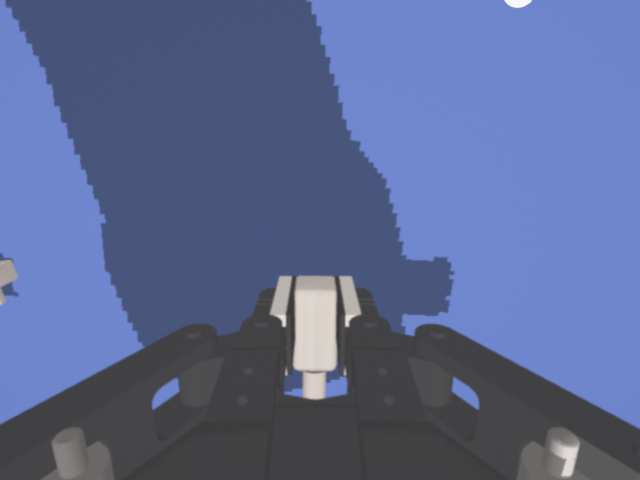

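The pin is gripped. Next I'll lift it, then use the held shank to feel for the post's top and both sides.

```bash
cat >> h.py <<'E'
YAW=-0.019; F=np.array([np.cos(YAW),np.sin(YAW),0]); L=np.array([-np.sin(YAW),np.cos(YAW),0]); QG=q(-F,[0,0,-1])
S0=np.array([0.6343,-0.1694,0.]); SH=0.026; DZ=0.012
def tcp(x,y,z): # TCP for pin shoulder at stand coords x,y and axis height z
    return S0+F*(x-SH)+L*y+np.array([0,0,z+DZ])
def st(): # shoulder in stand coords, axis z
    p=np.array(current_eef_pos());d=p-S0;return np.array([d@F+SH,d@L,p[2]-DZ])
E
python3 - <<'E'
from h import *
p=np.array(current_eef_pos());line_to([p[0],p[1],0.10],velocity=0.1)
move_to(tcp(-0.0275,-0.0066,0.175),QG)
print(st(),current_wrist_force(),current_time_s(),current_opening())
im,d=grab_frame('wrist');save('w_hold',im)
im,d=grab_frame('scene');save('s_hold',im[120:360,100:420].repeat(2,0).repeat(2,1))
E
```

```text
[-0.02757491 -0.005519    0.17461478] [-0.23707163  0.69761367 -0.93433772] 11.4917 0.015845889277443022
```

View pics/w_hold.png

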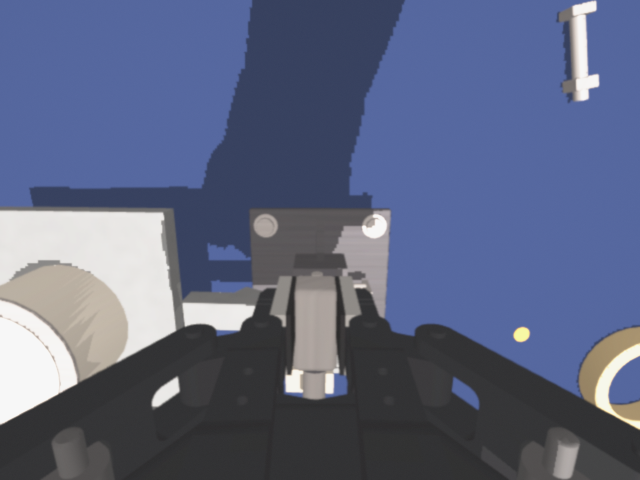

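View pics/s_hold.png

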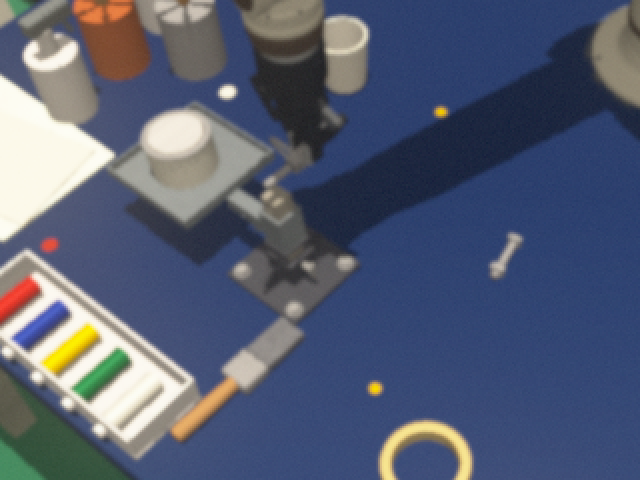

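The pin is held straight, with the shank above the post top (pale patch at about (308,380)). Now I'll probe the top.

```bash
python3 - <<'E'
from h import *
f0=np.array(current_wrist_force())
h=line_to(tcp(-0.0275,-0.0066,0.138),velocity=0.015,force_limit=3)
s=st();print('top',h,s,np.array(current_wrist_force())-f0,current_time_s())
p=tcp(-0.0275,-0.0066,s[2]+.004);line_to(p,velocity=0.05)
print(current_time_s())
E
```

```text
top True [-0.02761524 -0.00660715  0.14987209] [-0.97048619  0.7046074   6.95154966] 13.1583
13.4083
```

```bash
python3 - <<'E'
from h import *
zt=0.1309; yc=-0.0066; res=[]
for sgn in (1,-1):
    line_to(tcp(-0.0275,yc+sgn*0.0245,0.156),velocity=0.08)
    line_to(tcp(-0.0275,yc+sgn*0.0245,zt),velocity=0.06)
    f0=np.array(current_wrist_force())
    h=line_to(tcp(-0.0275,yc+sgn*0.010,zt),velocity=0.012,force_limit=3)
    s=st();res.append(s[1]);print(sgn,h,s,np.array(current_wrist_force())-f0,current_time_s())
    line_to(tcp(-0.0275,yc+sgn*0.0245,zt),velocity=0.06)
    line_to(tcp(-0.0275,yc+sgn*0.0245,0.156),velocity=0.06)
print(res,np.mean(res),res[0]-res[1])
line_to(tcp(-0.065,np.mean(res),0.156),velocity=0.1)
print(st(),current_time_s())
E
```

```text
1 True [-0.02775076  0.01021871  0.13025928] [0.14468561 1.40848506 0.0594342 ] 15.175
-1 True [-0.02763426 -0.02438747  0.13048569] [ 0.29496243 -1.11048191  0.79549962] 18.05
[np.float64(0.010218713755808623), np.float64(-0.02438746862915569)] -0.007084377436673533 0.03460618238496431
[-0.06474627 -0.00717652  0.15605298] 19.475
```

Top and sides agree with the camera. The hole is at y ≈ -7.1 mm (stand frame) and z ≈ 130.9 mm. Now I'll insert the pin with a force limit.

```bash
python3 - <<'E'
from h import *
y,z=-0.0071,0.1309
line_to(tcp(-0.065,y,z),velocity=0.06); dwell(0.2)
print(st())
f0=np.array(current_wrist_force())
h=line_to(tcp(-0.040,y,z),velocity=0.015,force_limit=4)
print('entry',h,st(),np.array(current_wrist_force())-f0,current_time_s())
E
```

```text
[-0.06478979 -0.00716571  0.13136639]
entry False [-0.0399947  -0.00711439  0.13093047] [ 0.62496964 -0.20208147 -0.05999556] 22.0583
```

```bash
python3 - <<'E'
from h import *
y,z=-0.0071,0.1309
f0=np.array(current_wrist_force())
h=line_to(tcp(-0.008,y,z),velocity=0.02,force_limit=8)
print('home',h,st(),np.array(current_wrist_force())-f0,current_time_s())
dwell(0.3);print(st(),np.array(current_wrist_force())-f0)
im,d=grab_frame('wrist');save('w_home',im)
for n in ('scene','top'):
    im,d=grab_frame(n);save(n+'_home',im);
    m=cut_out(n,'pin');print(n,[(r['score'],r['location'],r['region'].sum()) for r in m])
    c=im[180:260,180:300] if n=='scene' else im[160:240,340:460];save(n+'_home',cv2.resize(c,None,fx=5,fy=5,interpolation=cv2.INTER_CUBIC))
E
```

```text
home True [-0.01352805 -0.00713458  0.13049571] [-1.07000665 -0.08636663  6.20443838] 23.2833
[-0.01353358 -0.00713393  0.13040559] [-1.36056391  0.13934986  7.04478073]
scene []
top []
```

View pics/scene_home.png

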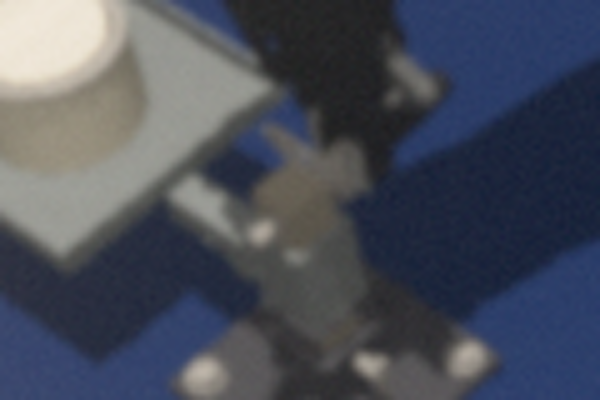

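View pics/w_home.png

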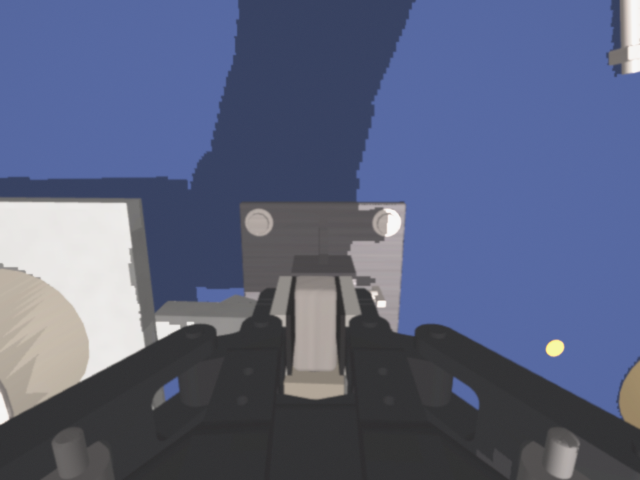

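```bash
python3 - <<'E'
from h import *
print('abs',np.round(current_wrist_force(),2))
s=st()
for dz in (0.0005,0.001,0.0015):
    line_to(tcp(s[0],-0.0071,s[2]+dz),velocity=0.02);dwell(.1);print(dz,st().round(5),np.round(current_wrist_force(),2))
    if current_wrist_force()[2]<1.0: break
z=st()[2]
f0=np.array(current_wrist_force())
h=line_to(tcp(-0.006,-0.0071,z),velocity=0.015,force_limit=8)
print('home',h,st(),np.array(current_wrist_force())-f0,current_time_s())
E
```

```text
abs [-0.31 -0.01  4.82]
0.0005 [-0.01357 -0.00709  0.13074] [-0.22 -0.06  0.95]
home True [-0.01347708 -0.00713018  0.13056941] [-1.7907475  -0.14226366  3.42204344] 24.4333
```

```bash
python3 - <<'E'
from h import *
z=0.1307
f0=np.array(current_wrist_force())
h=line_to(tcp(-0.006,-0.0071,z),velocity=0.01,force_limit=12)
print('push',h,st(),np.array(current_wrist_force())-f0,current_time_s())
dwell(0.2)
gripper_to(0.045)
print('rel',st(),np.round(current_wrist_force(),2),current_time_s())
s=st()
line_to(tcp(s[0]-0.002,s[1],0.20),velocity=0.1)
p,qq=cam_pose(S0+F*0.01+L*-0.007+[0,0,0.14],0.25,0.45,YAW)
move_to(p,qq)
T=tool();im,d=grab_frame('wrist');save('w_rel',im)
m=cut_out('wrist','pin');print([(r['score'],r['location'],r['region'].sum()) for r in m])
np.savez('w_rel.npz',T=T,d=d,im=im,m=m[0]['region'] if m else 0)
save('w_rel_crop',cv2.resize(im[120:330,220:420],None,fx=2.8,fy=2.8,interpolation=cv2.INTER_CUBIC))
im,d=grab_frame('scene');save('s_rel_crop',cv2.resize(im[150:290,140:300],None,fx=4,fy=4,interpolation=cv2.INTER_CUBIC))
print(current_time_s())
E
```

```text
push True [-0.01339303 -0.00712556  0.13062778] [ 0.60025288 -0.4496141   0.21107779] 24.8083
rel [-0.01356903 -0.00709313  0.12996975] [-0.65  0.69  0.24] 25.4
[(0.82, [315.6, 193.4], np.int64(3382))]
27.0333
```

View pics/w_rel.png

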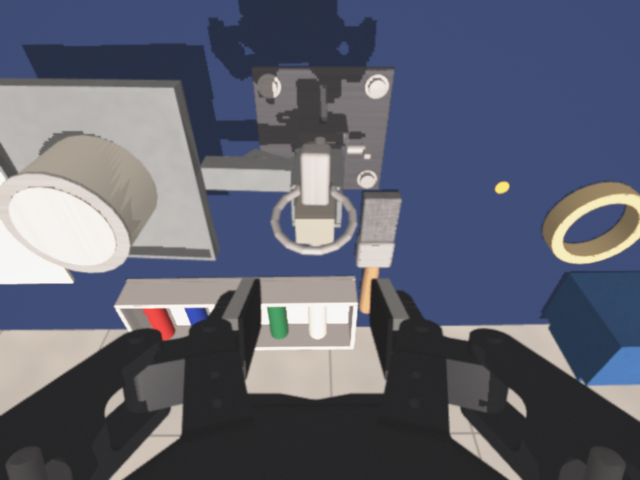

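View pics/s_rel_crop.png

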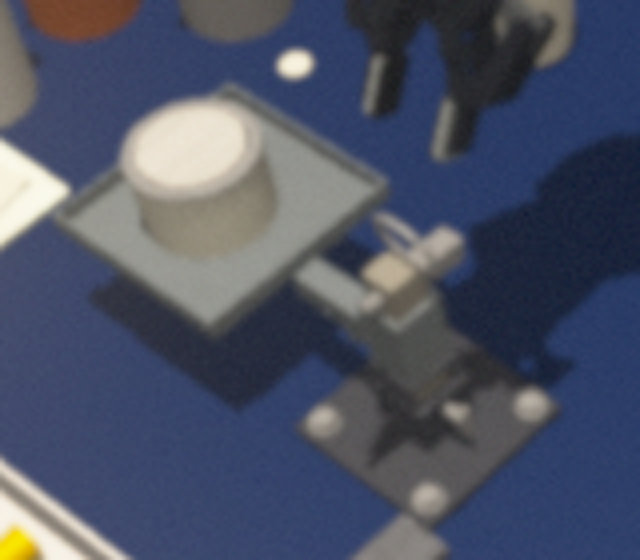

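The pin is home: its head at (316,178) sits against the post, the tip shows out of the far side, and the ring at (313,220) still stands over the post. I'll measure the ring end.

```bash
python3 - <<'E'
from h import *
cp=camera_params('wrist');f=np.load('w_rel.npz');T,d=f['T'],f['d']
P,uv=cloud(f['m'],d,cp,T);X=np.c_[(P-S0)@F,(P-S0)@L,P[:,2]]
b=X[(X[:,2]>0.155)];print(len(b),b.min(0),b.max(0))
e=X[(abs(uv[:,0]-314)<8)&(uv[:,1]>246)&(X[:,2]>.15)];print('ring end',np.median(e,0),len(e))
h=X[(abs(uv[:,0]-316)<8)&(uv[:,1]<200)];print('head',h.min(0),h.max(0))
A=np.c_[h[:,0],np.ones(len(h))];g=h[(h[:,2]>.13)];print('head slope',np.polyfit(g[:,0],g[:,2],1))
E
```

```text
907 [-0.01896992 -0.03363227  0.15503219] [-0.00761439  0.0175448   0.1779906 ]
ring end [-0.01119212 -0.00758709  0.17659932] 116
head [-0.05021433 -0.01085026  0.11914504] [-0.01862549 -0.00197618  0.13902107]
head slope [0.12573386 0.14078251]
```

```bash
cat >> h.py <<'E'
def tp(x,y,z): return S0+F*x+L*y+np.array([0,0,z])
def ts():
    p=np.array(current_eef_pos());d=p-S0;return np.array([d@F,d@L,p[2]])
E
python3 - <<'E'
from h import *
y=-0.0071
gripper_to(0.022);print(current_opening())
move_to(tp(-0.045,y,0.215),QG)
line_to(tp(-0.042,y,0.172),velocity=0.08);dwell(.1)
f0=np.array(current_wrist_force())
h=line_to(tp(0.020,y,0.172),velocity=0.035,force_limit=8)
print(h,ts(),np.round(np.array(current_wrist_force())-f0,2),current_time_s())
im,d=grab_frame('wrist');save('w_push',im)
im,d=grab_frame('scene');save('s_push',cv2.resize(im[150:290,140:300],None,fx=4,fy=4,interpolation=cv2.INTER_CUBIC))
E
```

```text
0.021582655459582115
True [-0.002181   -0.00707138  0.16957013] [-3.22  0.24 -2.15] 29.9167
```

View pics/s_push.png

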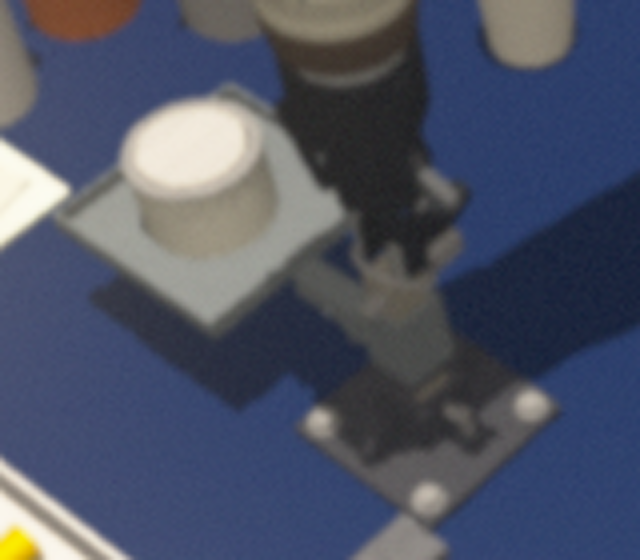

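View pics/w_push.png

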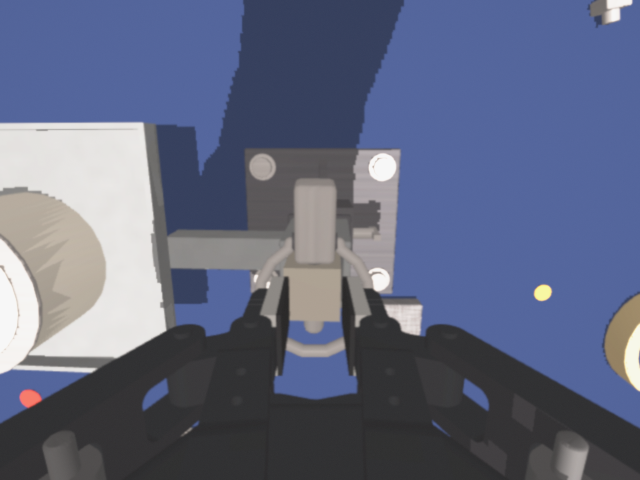

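The push laid the ring well forward: its far side is at (316,348), beyond the pin's end at (314,325). The fingertips are now inside the ring, so I'll back out, lift, and press from above.

```bash
python3 - <<'E'
from h import *
y=-0.0071
s=ts()
line_to(tp(s[0]-0.005,y,s[2]+0.001),velocity=0.04)
line_to(tp(s[0]-0.007,y,0.205),velocity=0.08)
p,qq=cam_pose(S0+F*0.01+L*-0.007+[0,0,0.14],0.22,0.2,YAW)
line_to(p,qq,velocity=0.12)
T=tool();im,d=grab_frame('wrist');save('w_r2',im)
m=cut_out('wrist','pin');np.savez('w_r2.npz',T=T,d=d,im=im,m=m[0]['region'])
cp=camera_params('wrist');P,uv=cloud(m[0]['region'],d,cp,T);X=np.c_[(P-S0)@F,(P-S0)@L,P[:,2]]
b=X[(X[:,2]>0.12)]
for lo in np.arange(-.05,.04,.005):
    k=(b[:,0]>lo)&(b[:,0]<lo+.005)
    if k.any(): print(round(lo,3),k.sum(),np.percentile(b[k][:,1],[2,98]).round(4),np.percentile(b[k][:,2],[5,50,95]).round(4))
print(current_time_s())
E
```

```text
-0.05 370 [-0.0147  0.0017] [0.1252 0.135  0.1366]
-0.045 293 [-0.0153  0.0017] [0.1343 0.1359 0.137 ]
-0.04 297 [-0.0154  0.0018] [0.135  0.1363 0.1373]
-0.035 283 [-0.0155  0.0019] [0.1353 0.1367 0.1378]
-0.03 279 [-0.0156  0.002 ] [0.1354 0.1371 0.1384]
-0.025 397 [-0.0194  0.0064] [0.1305 0.137  0.1386]
-0.02 526 [-0.0272  0.0129] [0.1329 0.1372 0.1393]
-0.015 285 [-0.0311  0.0171] [0.1356 0.1402 0.1449]
-0.01 208 [-0.0328  0.0181] [0.1425 0.1471 0.1505]
-0.005 213 [-0.0328  0.0179] [0.1489 0.1525 0.1561]
-0.0 254 [-0.0304  0.0149] [0.1544 0.1581 0.161 ]
0.005 478 [-0.0262  0.0093] [0.16   0.1638 0.1662]
0.01 113 [-0.0196  0.0003] [0.1642 0.1658 0.167 ]
0.015 51 [-0.0109 -0.0027] [0.1348 0.1364 0.1376]
0.02 61 [-0.0109 -0.0027] [0.1345 0.1361 0.1375]
31.3333
```

View pics/w_r2.png

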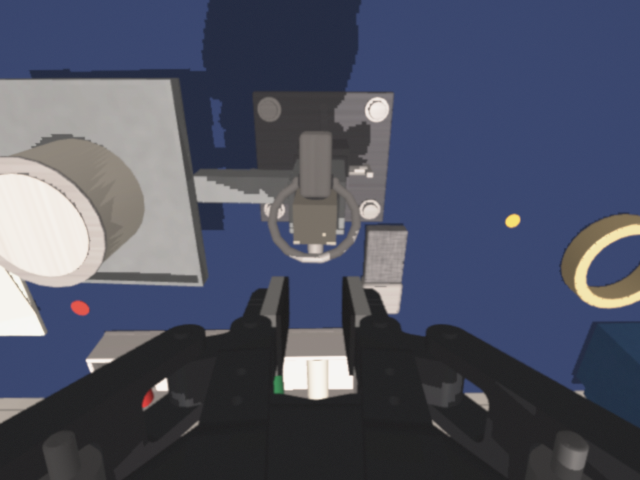

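```bash
python3 - <<'E'
from h import *
y=-0.0069
line_to(tp(0.002,y,0.200),QG,velocity=0.12)
line_to(tp(0.002,y,0.190),velocity=0.08);dwell(.1)
f0=np.array(current_wrist_force())
h=line_to(tp(0.022,y,0.161),velocity=0.02,force_limit=5)
print(h,ts(),np.round(np.array(current_wrist_force())-f0,2),current_time_s())
im,d=grab_frame('wrist');save('w_p2',im)
E
```

```text
False [ 0.02198769 -0.00693102  0.16111823] [-0.57  0.05 -0.71] 33.9917
```

View pics/w_p2.png

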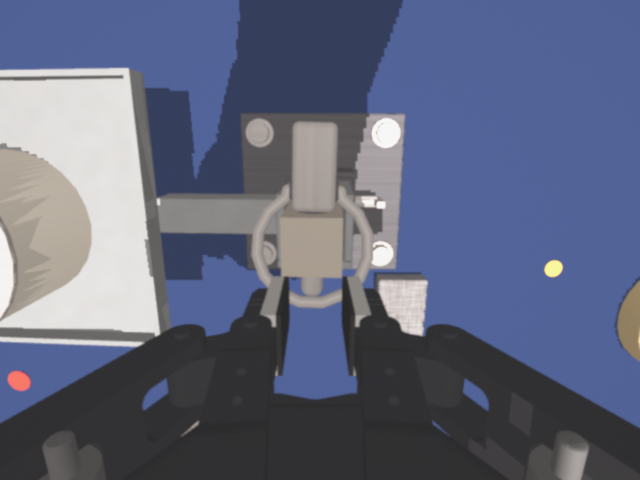

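```bash
python3 - <<'E'
from h import *
y=-0.0069
line_to(tp(0.0285,y,0.1615),velocity=0.03)
f0=np.array(current_wrist_force());print(ts(),f0.round(2))
for z in (0.153,0.149,0.146,0.143,0.140,0.137):
    h=line_to(tp(0.0285,y,z),velocity=0.02,force_limit=25)
    print(z,h,ts().round(4),np.round(np.array(current_wrist_force())-f0,2),current_time_s())
    if h: break
im,d=grab_frame('wrist');save('w_p3',im)
E
```

```text
[ 0.0287729  -0.00686431  0.1613848 ] [-0.15 -0.21  1.19]
0.153 False [ 0.029  -0.0069  0.1536] [3.65 0.93 3.96] 34.9833
0.149 False [ 0.0298 -0.0069  0.1507] [5.54 0.6  6.99] 35.3333
0.146 False [ 0.0288 -0.0069  0.1465] [-0.84 -0.29  0.35] 35.6333
0.143 False [ 0.0281 -0.0069  0.1425] [ 0.61 -0.03 -0.29] 35.9333
0.14 False [ 0.0286 -0.0069  0.1411] [-0.54 -0.43  7.49] 36.2333
0.137 False [ 0.0296 -0.0064  0.1393] [ 1.54  2.18 11.65] 36.5333
```

View pics/w_p3.png

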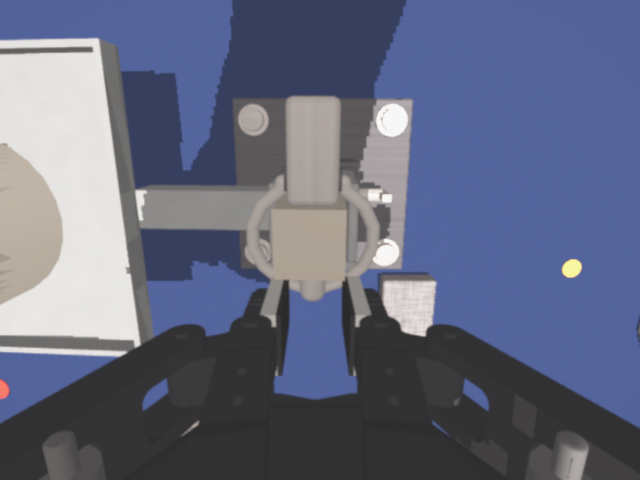

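The force rose to about 9 N and then dropped to zero, which is the snap. In the picture the ring now passes under the pin's end at (312,293). I'll lift away and check.

```bash
python3 - <<'E'
from h import *
y=-0.0069
line_to(tp(0.0295,y,0.150),velocity=0.05)
line_to(tp(0.0295,y,0.21),velocity=0.1)
p,qq=cam_pose(S0+F*0.0+L*-0.007+[0,0,0.13],0.25,0.2,YAW)
line_to(p,qq,velocity=0.12);dwell(.2)
T=tool();im,d=grab_frame('wrist');save('w_f',im)
m=cut_out('wrist','pin');cp=camera_params('wrist');P,uv=cloud(m[0]['region'],d,cp,T);X=np.c_[(P-S0)@F,(P-S0)@L,P[:,2]]
b=X[(X[:,2]>0.10)]
for lo in np.arange(-.055,.04,.005):
    k=(b[:,0]>lo)&(b[:,0]<lo+.005)
    if k.any(): print(round(lo,3),k.sum(),np.percentile(b[k][:,1],[2,98]).round(4),np.percentile(b[k][:,2],[5,50,95]).round(4))
im,d=grab_frame('scene');save('s_f',cv2.resize(im[150:290,140:300],None,fx=4,fy=4,interpolation=cv2.INTER_CUBIC))
print(current_time_s(),ts(),np.round(current_wrist_force(),2))
E
python3 - <<'E'
import cv2
im=cv2.imread('pics/w_f.png');cv2.imwrite('pics/w_f_crop.png',cv2.resize(im[90:290,230:400],None,fx=2.9,fy=2.9,interpolation=cv2.INTER_CUBIC))
E
```

```text
-0.055 2 [-0.0122 -0.0046] [0.1333 0.1333 0.1334]
-0.05 345 [-0.0148  0.0016] [0.1232 0.1351 0.1368]
-0.045 230 [-0.0155  0.0017] [0.1348 0.1362 0.1373]
-0.04 233 [-0.0156  0.0017] [0.135  0.1366 0.1378]
-0.035 220 [-0.0156  0.0018] [0.1353 0.1369 0.138 ]
-0.03 239 [-0.0158  0.0021] [0.1348 0.1373 0.1384]
-0.025 296 [-0.0192  0.0062] [0.1299 0.1372 0.1387]
-0.02 325 [-0.0234  0.0108] [0.1288 0.1372 0.1388]
-0.015 170 [-0.028   0.0155] [0.1275 0.13   0.1373]
-0.01 111 [-0.0305  0.0179] [0.1259 0.129  0.131 ]
-0.005 90 [-0.0315  0.0187] [0.126  0.1284 0.1307]
-0.0 90 [-0.0317  0.019 ] [0.1258 0.1279 0.1297]
0.005 74 [-0.0312  0.019 ] [0.1252 0.1274 0.1292]
0.01 85 [-0.0292  0.017 ] [0.1243 0.1265 0.1283]
0.015 137 [-0.0262  0.0144] [0.1242 0.1265 0.1367]
0.02 89 [-0.022   0.0094] [0.1254 0.1352 0.1372]
0.025 13 [-0.0119  0.0021] [0.1246 0.1251 0.1257]
38.7583 [-0.02213389 -0.00798517  0.2434058 ] [-1.02 -0.51 -0.2 ]
```

View pics/w_f_crop.png

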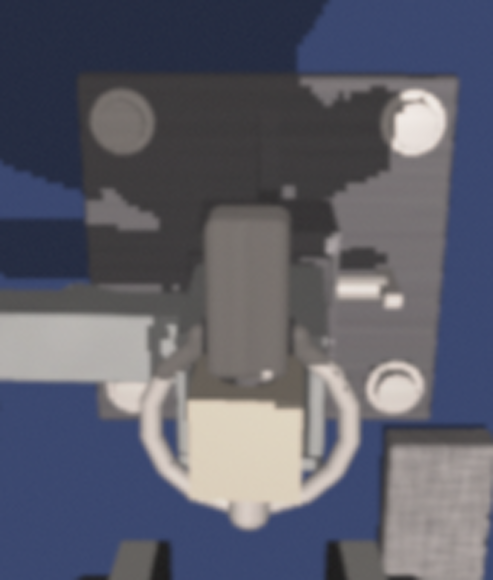

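View pics/s_f.png

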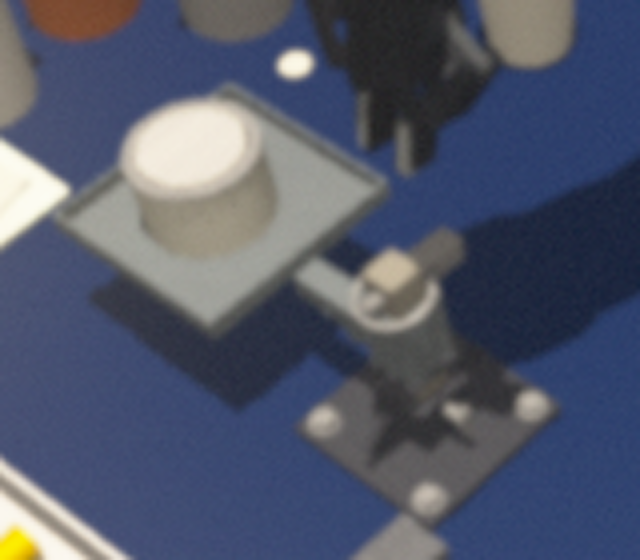

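The ring lies below the pin's end: the tip at (250,513) in the crop sits on top of it. Its slope relative to the pin is about -0.18 rad, and the head is still against the post. The robot is clear, so I'll hand in.

```bash
python3 -c "
from plant import *
close_job();print(current_time_s())"
```

```text
the job is handed in; nothing more can be done
the job is handed in; nothing more can be done
```

The linch pin is through the post with its head home, and the ring is snapped under the pin's end. I handed the job in at about 39 s of the 72 s allowed; it returned no verdict.

- **Finding the hole:** I felt the post's top and both sides lightly with the held pin. The hole was 7.1 mm to the stand's -y and 130.9 mm up, about 6 mm higher than nominal, and the camera agreed to about 1 mm.
- **Inserting:** the pin went in freely and stopped hard at the post's near face. The stop was about 1 mm from where I expected it, within the calibration error. I lifted it 0.5 mm to relieve about 5 N of upward push before the final press.
- **Closing the ring:** my first forward push stopped at its 8 N limit with the fingertips inside the ring. I backed out, then pressed from above. The force rose to about 9 N and dropped to zero at the snap.
- **Forces:** the highest I read at the wrist was about 12 N, at the end of the ring press.
- **Last checks:** the final pictures and depth show the ring about 0.18 rad below the pin's axis and the head still at the post, with the robot clear. The pin droops by about 0.05 rad. I saw nothing else disturbed near the stand, but did not measure the other things again.

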